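# Lock the battery cover of a kitchen scale with its key

## Robot

A 6-joint arm with a two-finger parallel gripper is mounted at the origin on a cart in front of the work surface, level with it; the furniture and walls round the work are solid. World frame = base frame: x ahead of the robot, y to its left, z up, the work surface at z = 0. Lengths are in m, angles in rad, forces in N, time in s.
With the tool pointing down it reaches from about 0.325 to 0.775 m from the base axis. Payload 9.3 kg.
Tool frame: the origin (TCP) lies at the very end of the fingers, on their centre line; the grasp point (between the pads) lies bot.grip_point_offset behind it (bot.grip_point_offset is the distance from the TCP to the grasp point, in m); z points along the fingers, y is the line along which they close (so a half turn about z gives the same grasp; the last joint's range is limited). The gripper opens to 85 mm and grips with 20 to 120 N. Pads are 22 mm wide; open, the fingers measure 114 mm over their backs; the gripper's body (76 mm by 85 mm) begins 54 mm behind the grasp point. The pads swing forward as they close: fully open they stand 13 mm farther back than shut.
Start: joints at [-1.459, 0.259, 0.021, 1.334, 0, 1.418], TCP at [0.144, -0.531, 0.231] pointing down, gripper open.
Joint ranges: [-3.04, 3.04], [-0.91, 1.82], [-1.04, 1.36], [-1.92, 1.95], [-1.52, 1.45], [-3.14, 3.14]. Speed limits (rad/s): [2.22, 2.22, 2.79, 3.14, 3.14, 3.14].

## Interface

Orientations are given as [roll, pitch, yaw] about the fixed x, y, z axes, in that order (R = Rz(yaw) Ry(pitch) Rx(roll)).
In Python, from bench import sensors, cams, bot, nets gives the robot as it stands.
- The arm moves only by the tool servo_tool, never from a script. Its argument "series" is a list of rows, each a list of 7 numbers: the finger opening in mm, from 0 to 85.4, then the shift along the world's x, y, z as a fraction of full scale, then the turn, a rotation vector about the world's x, y, z as a fraction of full scale. A call has 1 to 10 rows; each row is the pose to reach, as a shift and turn from the pose commanded when the call began, turning the shorter way round; what a row does not reach only later rows make up. Full scale, the value 1, is 0.75 m for a shift and pi rad for a turn. A row lasts 1/12 s, in which the tool goes at most 41.7 mm and 7.16 degrees, less where a joint would pass 70% of its speed; a pose out of reach is approached as far as the arm can. A call with a number of a shift or a turn outside -1 to 1 is refused whole. A call with a gripper value outside its range is refused whole. The fingers move at their own pace and stop on an object; "force" is the grip in N (left out, the last holds). Time passes only in rows, so rows that repeat a pose let the fingers close. It gives the time, the measured TCP pose, the force, the opening and the grip force at its end, in the units of the state.
- sensors.observe(): the state, without advancing time (a new reading comes with each control period).
- cams.snapshot(name): name is "scene" or "top"; returns a dict with "frame" (384x512x3 uint8, blue, green, red), "camera_matrix" (3x3 intrinsics, pixels), "rvec" (rotation vector, rad) and "tvec" (3), from world to camera coordinates, as OpenCV has them. Camera axes: x right, y down, z forward; pixel columns grow to the right and rows downward; lengths in m; the calibration is good to about 2 mm. A picture is of the moment at which its call begins. There is no depth.
- bot.close_job(): hands the job in; it is judged then, once.
Trained networks look in the newest picture that a camera, given by its name, has taken for a name from the list of things; names that differ only in an ending like _2 or _b are one class to them, and where a whole thing is asked for, a point or a joint stands for the part that bears it (a point fixed in the world has none). Each returns a list of dicts, best first, with "confidence" (0 to 1); they miss things now and then, are a little off and sometimes report something else, mostly with a low value. They report only what shows in the picture. A call takes as long as a camera call. They do not tell look-alikes from the thing itself.
- nets.look_for(camera, label): "position" ([column, row] in pixels, amid what is visible of it).
The state is a dict: "t": time; "joints": joint angles; "qvel": joint speeds; "joint_torque": joint torques, N m; "position": TCP position; "eef_rot": TCP orientation; "ft_force": force on the tool from outside, world axes, zero at the start; "ft_torque": the same for the moment, N m; "finger_gap": finger opening in m; "grasp_force": force on a finger pad.
Only numpy, scipy, OpenCV 4.12 (cv2) and the standard library are available. Lean on these libraries where they do the work, as an engineer would, in place of code of your own. Each camera call takes 0.05 s, during which the arm holds its last target. There are 200 camera calls.

## Task

The kitchen scale lies face down with its round battery lock still open. Take the orange key out of its wooden stand, put its blade in the slot of the lock and turn the lock clockwise with it as far as it will go, so that it is fully closed; then put the key back upright in the stand, blade fully down in its hole, and let go. Leave the scale about where it lies and do not knock the salt shaker, spice jar or mug about.

Things in the scene. Friction and masses are not known exactly. Their poses are not given: they have to be found in the camera images.
- scale: Loose white kitchen scale lying face down, 1.1 kg: dark glass platform 140 x 170 x 6 mm below, body 122 x 152 mm to 18 mm high, black feet near the corners to 22 mm, and in the middle a white round collar, 74 mm across, to 28 mm, round the lock. Origin: centre of its underside, on the worktop, below the lock. z up. On the collar a red dot (open) lies toward +y, a green dot (closed) toward +x.
- slot (a point): Middle of the slot mouth of the grey lock disc (44 mm across, top 27 mm above the worktop, inside the collar). Turns with the disc: y along the slot, x across, z up. The slot is 6.5 mm wide (bevelled to 9.6 mm at the mouth), 6.3 mm deep, and runs right across the disc; the collar's inner wall, 46 mm across, bounds its ends. A yellow dot lies in its +y end.
- lock_disc (a joint): Angle of the lock disc, rad; grows clockwise seen from above. Starts open at 0 to 0.35, yellow dot at or a little past the red dot; the firm stop at 1.571 is fully closed, yellow dot at the green dot. Friction of about 0.08 N m holds it where it is left. The blade has about 0.12 rad of play each way in the slot, so the key must turn somewhat further than the lock.
- key: Orange-handled key, 70 g, standing blade down in the stand. Origin: middle of the blade's lower edge; z up. Steel blade 3 mm thick (x), 30 mm wide (y), z = 0 to 22 mm; black collar 22 (x) x 40 (y) mm, z = 22 to 28 mm; orange handle 16 mm thick (x), 34 mm wide (y), z = 28 to 78 mm, gripped across its thickness (along x). Works equally well turned half round.
- stand: Wooden stand, fixed, 56 (x) x 72 (y) x 45 mm high. Origin: centre of its underside, z up. The key's black collar rests on its top, its blade in the hole.
- stand_hole0 (a point): Middle of the mouth of the stand's blade hole, on the stand's top: a slot 9 mm (stand's x) by 39 mm (stand's y), 35 mm deep. With the key home, the key's origin lies 22 mm below this point.
- salt_shaker: Salt shaker, 44 mm across, 90 mm high, a bystander behind the work. Origin: centre of its underside.
- spice_jar: Spice jar with green cap, 46 mm across, 106 mm high, a bystander behind the work. Origin: centre of its underside.
- mug: Dark green mug, 90 x 125 x 100 mm with its handle, a bystander behind the work. Origin: centre of its underside.
Not all that is in view belongs to the job. What is meant by the key is not turquoise, and is the larger of those in its own colour.

How it is judged:
By the outcome, as a careful person would: the job done as asked, in the order asked, and still so for the second after the job is handed in, with the robot touching nothing.
It also fails if it takes over 54 s, if anything falls off the work surface, if the arm or the gripper's body presses on something with over 40 N, if the wrist force passes 120 N, or if a joint passes its speed limit or range.

## Working session

There is one attempt and no reset: what is moved stays moved. The work goes in short steps, Python scripts to look and compute and a tool call to move; the robot and the scene stay as the last step left them, time stands still between calls to the robot, and variables do not carry over. Pictures are saved under pics/ and viewed, at most 10 in all, crops included, and the job is handed in when it is done.

Besides the shell and the picture viewer there is one more tool, called after ">>>" as name([rows], argument=value, ...), one row to a line, values as JSON. servo_tool: Moves the arm, as the interface text tells. Shift numbers are shares of 0.75 m and turn numbers shares of pi rad, none past 1 either way. Its arguments: {"type":"object","properties":{"series":{"type":"array","items":{"type":"array","items":{"type":"number"}}},"force":{"type":"number"}},"required":["series"]}

```bash
mkdir -p pics
cat > h.py <<'E'
import numpy as np, cv2
from bench import sensors, cams, bot, nets
def proj(s,P):
    return cv2.projectPoints(np.float64(P).reshape(-1,3),s["rvec"],s["tvec"],s["camera_matrix"],None)[0].reshape(-1,2)
def ray(s,uv,z):
    R=cv2.Rodrigues(np.float64(s["rvec"]))[0]; t=np.float64(s["tvec"]).reshape(3)
    d=R.T@np.linalg.inv(s["camera_matrix"])@np.array([uv[0],uv[1],1.]); c=-R.T@t
    return c+d*(z-c[2])/d[2]
E
python3 - <<'E'
from h import *
import pickle
o=sensors.observe(); print(o["t"],o["position"],o["eef_rot"],o["finger_gap"],bot.grip_point_offset)
ims=[]
for n in ("scene","top"):
    s=cams.snapshot(n); pickle.dump(s,open(n+".pkl","wb")); ims.append(s["frame"])
    cv2.imwrite(f"pics/{n}0.png",cv2.resize(s["frame"],None,fx=1.5,fy=1.5,interpolation=cv2.INTER_CUBIC))
    R=cv2.Rodrigues(np.float64(s["rvec"]))[0]; print(n,"cam at",-R.T@np.float64(s["tvec"]).reshape(3), s["camera_matrix"][0,0])
    for l in ("scale","slot","key","stand","stand_hole0","salt_shaker","spice_jar","mug"):
        print(l,[(np.round(d["position"],1).tolist(),round(d["confidence"],2)) for d in nets.look_for(n,l)])
E
```

```text
0.0 [ 0.14389862 -0.53056556  0.23065977] [-3.14027681e+00 -2.10089627e-04  2.64764817e-01] 0.08514653836134747 0.0187
scene cam at [ 0.25653797 -0.93911723  0.68672162] 494.68423955419314
scale [([277.6, 272.3], 0.96)]
slot [([281.3, 267.2], 0.79)]
key [([225.7, 179.8], 0.9), ([171.4, 217.8], 0.9), ([174.2, 187.8], 0.68), ([280.4, 266.3], 0.39)]
stand [([222.7, 199.5], 0.65)]
stand_hole0 [([223.2, 201.6], 0.84)]
salt_shaker [([292.2, 140.0], 0.96), ([280.6, 265.6], 0.18)]
spice_jar [([319.2, 146.4], 0.92)]
mug [([336.4, 188.1], 0.58)]
top cam at [ 0.38087868 -0.33817116  1.08735873] 470.30821779360514
scale [([317.9, 204.8], 0.62)]
slot [([317.1, 207.1], 0.85)]
key [([228.1, 207.0], 0.77), ([202.3, 252.1], 0.47), ([239.2, 260.9], 0.47)]
stand [([226.4, 215.7], 0.93)]
stand_hole0 [([228.7, 211.9], 0.71)]
salt_shaker [([197.9, 123.2], 0.89)]
spice_jar [([232.7, 114.6], 0.9)]
mug [([280.1, 126.4], 0.59)]
```

View pics/scene0.png

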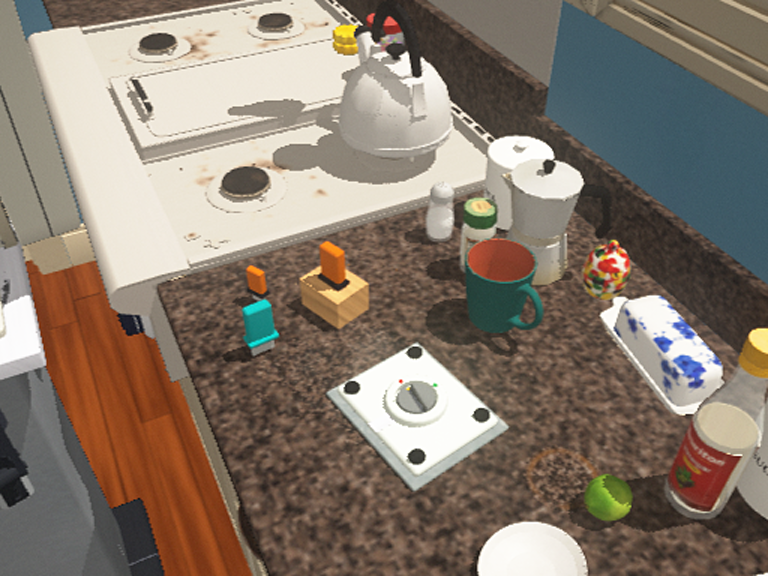

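View pics/top0.png

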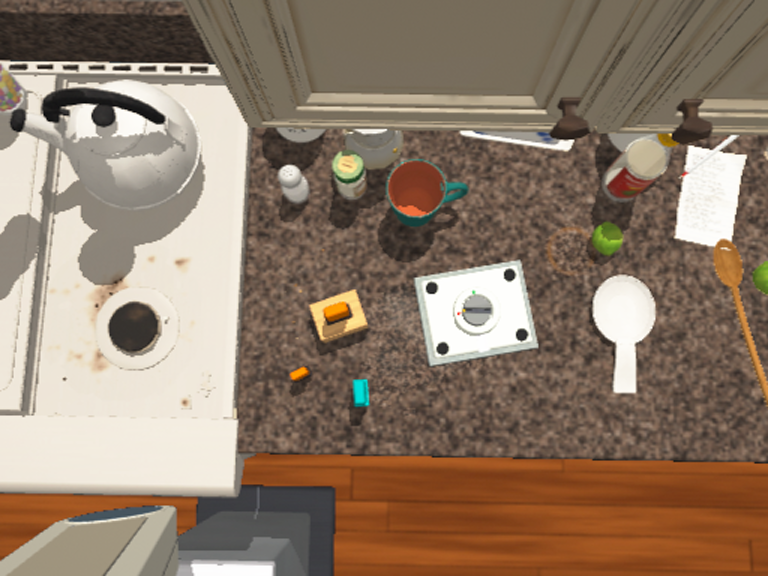

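The scene view shows the big orange key in its stand at about (222,190) px, with the turquoise and small orange decoys nearer the edge. The scale is at about (278,270). In the top view the stand is at about (226,213) and the lock at about (317,207); the red dot is to the left (+y) and the green dot is up (+x). Next I'll fit the poses by silhouettes in both views.

```bash
cat > fit.py <<'E'
from h import *
import pickle
from scipy.optimize import minimize
S={n:pickle.load(open(n+".pkl","rb")) for n in ("scene","top")}
K=4
def box(p,hx,hy,z0,z1):
    c,s=np.cos(p[2]),np.sin(p[2])
    return np.array([[p[0]+c*a*hx-s*b*hy,p[1]+s*a*hx+c*b*hy,z] for a in(-1,1) for b in(-1,1) for z in(z0,z1)])
def hull(s,P,off):
    m=np.zeros((384*K,512*K),np.uint8); uv=(proj(s,P)-off+.5)*K-.5
    cv2.fillConvexPoly(m,np.round(cv2.convexHull(np.float32(uv))*16).astype(np.int32),1,shift=4); return m
def big(m): return cv2.resize(m.astype(np.uint8),None,fx=K,fy=K,interpolation=cv2.INTER_NEAREST)
def cc(m,uv):
    m=m.astype(np.uint8); n,l,st,c=cv2.connectedComponentsWithStats(m)
    ys,xs=np.nonzero(m); i=np.argmin((xs-uv[0])**2+(ys-uv[1])**2); return l==l[ys[i],xs[i]]
hsv={n:cv2.cvtColor(S[n]["frame"],cv2.COLOR_BGR2HSV).astype(int) for n in S}
kp={"scene":(222,177),"top":(225,208)}; sp={"scene":(215,199),"top":(217,218)}; wp={"scene":(250,265),"top":(290,195)}
M={}
for n in S:
    h,s,v=np.moveaxis(hsv[n],2,0)
    M[n]=(cc((h<14)&(s>200)&(v>110),kp[n]), cc((h>=10)&(h<28)&(s>70)&(s<=200)&(v>90),sp[n]))
    print(n,[int(m.sum()) for m in M[n]])
def iou(a,b): return (a&b).sum()/max(1,(a|b).sum())
def cost(p,cams=("scene","top")):
    c=0
    for n in cams:
        k=hull(S[n],box(p,.008,.017,.051,.101),0); st=hull(S[n],box(p,.028,.036,0,.045),0)&~hull(S[n],box(p,.011,.020,.045,.051),0)&~k
        c+=2-iou(k,big(M[n][0]))-iou(st&1,big(M[n][1]))
    return c
if __name__=="__main__":
    s=S["top"]; p0=ray(s,(225,208),.1); print("p0",p0)
    for cams_ in (("scene","top"),("scene",),("top",)):
        best=min((minimize(cost,[p0[0],p0[1],y],args=(cams_,),method="Nelder-Mead",options=dict(initial_simplex=np.array([[p0[0],p0[1],y],[p0[0]+.01,p0[1],y],[p0[0],p0[1]+.01,y],[p0[0],p0[1],y+.15]]),maxfev=150)) for y in (.2,)),key=lambda r:r.fun)
        print("stand",cams_,best.x.round(4),best.fun)
    a=S["top"]["frame"][165:250,270:365]; b=S["scene"]["frame"][240:295,250:310]
    cv2.imwrite("pics/crop1.png",np.hstack([cv2.resize(a,(390,350),interpolation=cv2.INTER_CUBIC),cv2.resize(b,(382,350),interpolation=cv2.INTER_CUBIC)]))
E
python3 fit.py
```

```text
scene [250, 30125]
top [1, 40742]
p0 [ 0.51146705 -0.25329205  0.1       ]
stand ('scene', 'top') [ 0.5163 -0.2504  0.0519] 3.32873526674478
stand ('scene',) [ 0.5163 -0.2504  0.0519] 1.349144330554539
stand ('top',) [ 0.516  -0.2485  0.3544] 1.9782852456864986
```

View pics/crop1.png

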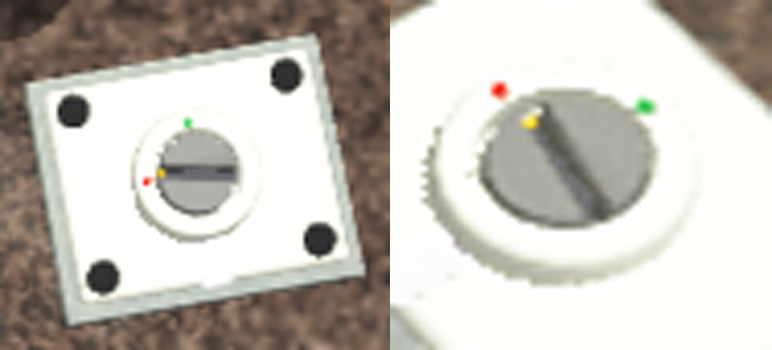

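The crop shows the yellow dot just clockwise of the red dot, so the lock is about 0.15 to 0.2 rad in, with the slot nearly along world y. The colour thresholds need fixing.

```bash
cat > m2.py <<'E'
import fit; from fit import *
for n in S:
    h,s,v=np.moveaxis(hsv[n],2,0); u,w=kp[n]
    print(n,"key",hsv[n][w-2:w+3:2,u-2:u+3:2].reshape(-1,3).tolist()); u,w=sp[n]; print("wood",hsv[n][w-2:w+3:2,u-2:u+3:2].reshape(-1,3).tolist())
    roi=np.zeros(h.shape,bool); u,w=kp[n]; roi[w-35:w+50,u-40:u+40]=1
    M[n]=(cc(roi&(h<13)&(s>215)&(v>90),kp[n]), cc(roi&(h>=10)&(h<25)&(s>90)&(s<=215)&(v>105),sp[n]))
    print(n,[int(m.sum()) for m in M[n]])
    # lock features
    roi[:]=0
    if n=="top": roi[190:224,300:332]=1; 
    else: roi[245:285,255:300]=1
    H=lambda m: np.array(np.nonzero(m&roi))[::-1].mean(1) if (m&roi).any() else None
    W=lambda m,wt: (np.array(np.nonzero(m&roi))[::-1]*wt[m&roi]).sum(1)/wt[m&roi].sum()
    for nm,m,z in (("red",((h<8)|(h>172))&(s>60),.028),("green",(h>40)&(h<80)&(s>60),.028),("yellow",(h>15)&(h<32)&(s>90),.0265),("disc",(v<200)&(s<60),.027)):
        q=m&roi
        if nm=="disc":
            q=cc(q,(317,205) if n=="top" else (275,262)); c=max(cv2.findContours(q.astype(np.uint8),0,1)[0],key=len); e=cv2.fitEllipse(c); print(nm,np.round(e[0],2),np.round(e[1],1),ray(S[n],e[0],z).round(4))
        else:
            c=W(m,s.astype(float)); print(nm,c.round(2),int(q.sum()),ray(S[n],c,z).round(4))
    roi[:]=0; 
    if n=="top": roi[172:240,278:355]=1
    else: roi[225:315,222:333]=1
    nn,l,st,ce=cv2.connectedComponentsWithStats((roi&(v<75)&(s<90)).astype(np.uint8))
    print("feet",[(ce[i].round(1).tolist(),int(st[i,4]),ray(S[n],ce[i],.021).round(4).tolist()) for i in range(1,nn) if 20<st[i,4]<200])
p0=[.511,-.25]
for c_ in (("scene","top"),("scene",),("top",)):
    y=.25; r=minimize(cost,[*p0,y],args=(c_,),method="Nelder-Mead",options=dict(initial_simplex=np.array([[*p0,y],[p0[0]+.01,p0[1],y],[p0[0],p0[1]+.01,y],[*p0,y+.15]]),maxfev=120))
    print("stand",c_,r.x.round(4),round(r.fun,3))
E
python3 m2.py
```

```text
scene [250, 30125]
top [1, 40742]
scene key [[11, 202, 158], [12, 206, 156], [12, 210, 166], [12, 205, 158], [12, 204, 156], [12, 206, 166], [12, 205, 159], [11, 197, 159], [11, 211, 162]]
wood [[16, 139, 150], [16, 142, 153], [18, 131, 241], [15, 136, 158], [15, 136, 157], [15, 139, 147], [16, 136, 142], [15, 136, 157], [16, 138, 159]]
scene [30, 1508]
red [266.75 253.75] 6 [ 0.5242 -0.4289  0.028 ]
green [289.61 256.24] 6 [ 0.5574 -0.4518  0.028 ]
yellow [271.9  258.78] 4 [ 0.5276 -0.4421  0.0265]
disc [277.27 264.55] [21.5 26.8] [ 0.5297 -0.4581  0.027 ]
feet [([315.5, 227.8], 156, [0.638, -0.4067, 0.021]), ([276.0, 234.4], 54, [0.5637, -0.3891, 0.021]), ([234.2, 257.9], 60, [0.4713, -0.4066, 0.021]), ([320.9, 276.1], 51, [0.587, -0.5092, 0.021]), ([277.4, 304.0], 79, [0.494, -0.5266, 0.021])]
top key [[19, 255, 253], [19, 255, 253], [19, 255, 253], [18, 255, 251], [16, 255, 240], [15, 255, 207], [15, 255, 156], [15, 255, 145], [15, 255, 142]]
wood [[19, 128, 241], [16, 133, 144], [15, 102, 70], [16, 134, 166], [16, 133, 169], [16, 133, 172], [16, 135, 172], [16, 133, 172], [16, 133, 177]]Traceback (most recent call last):
  File "m2.py", line 6, in <module>
    M[n]=(cc(roi&(h<13)&(s>215)&(v>90),kp[n]), cc(roi&(h>=10)&(h<25)&(s>90)&(s<=215)&(v>105),sp[n]))
          ~~^^^^^^^^^^^^^^^^^^^^^^^^^^^^^^^^^
  File "fit.py", line 15, in cc
    ys,xs=np.nonzero(m); i=np.argmin((xs-uv[0])**2+(ys-uv[1])**2); return l==l[ys[i],xs[i]]
                           ~~~~~~~~~^^^^^^^^^^^^^^^^^^^^^^^^^^^^^
    return _wrapfunc(a, 'argmin', axis=axis, out=out, **kwds)
    return bound(*args, **kwds)
ValueError: attempt to get argmin of an empty sequence
```

```bash
sed -i 's/(h<13)&(s>215)&(v>90)/(h<22)\&(s>175)\&(v>100)/; s/(s>90)&(s<=215)&(v>105)/(s>75)\&(s<=172)\&(v>105)/; s/hsv\[n\]\[w-2.*$/0); u,w=sp[n]/' m2.py; python3 m2.py
```

```text
scene [250, 30125]
top [1, 40742]
scene key 0
scene [372, 2839]
red [266.75 253.75] 6 [ 0.5242 -0.4289  0.028 ]
green [289.61 256.24] 6 [ 0.5574 -0.4518  0.028 ]
yellow [271.9  258.78] 4 [ 0.5276 -0.4421  0.0265]
disc [277.27 264.55] [21.5 26.8] [ 0.5297 -0.4581  0.027 ]
feet [([315.5, 227.8], 156, [0.638, -0.4067, 0.021]), ([276.0, 234.4], 54, [0.5637, -0.3891, 0.021]), ([234.2, 257.9], 60, [0.4713, -0.4066, 0.021]), ([320.9, 276.1], 51, [0.587, -0.5092, 0.021]), ([277.4, 304.0], 79, [0.494, -0.5266, 0.021])]
top key 0
top [157, 1918]
red [305.55 208.5 ] 5 [ 0.5233 -0.43    0.028 ]
green [315.38 194.46] 4 [ 0.556  -0.4523  0.028 ]
yellow [308.82 206.42] 5 [ 0.5284 -0.4376  0.0265]
disc [317.73 206.43] [18.4 20.7] [ 0.5287 -0.4578  0.027 ]
feet [([339.3, 183.0], 40, [0.5851, -0.5082, 0.021]), ([287.3, 192.0], 40, [0.5618, -0.3886, 0.021]), ([347.2, 222.8], 40, [0.4932, -0.5254, 0.021]), ([294.5, 232.0], 40, [0.4702, -0.4058, 0.021])]
stand ('scene', 'top') [ 0.5162 -0.2485  0.3254] 1.6
stand ('scene',) [ 0.5174 -0.247   0.1586] 0.752
stand ('top',) [ 0.5161 -0.2488  0.3552] 0.805
```

```bash
cat > m3.py <<'E'
from fit import *
for n in S:
    h,s,v=np.moveaxis(hsv[n],2,0)
    roi=np.zeros(h.shape,bool); u,w=kp[n]; roi[w-35:w+50,u-40:u+40]=1
    wood=(roi&(h>=12)&(h<23)&(s>110)&(s<=172)&(v>120)).astype(np.uint8)
    wood=cv2.morphologyEx(wood,cv2.MORPH_OPEN,np.ones((3,3)))
    M[n]=(cc(roi&(h<22)&(s>175)&(v>100),kp[n]), cc(wood,sp[n]))
    # slot: dark pixels inside the disc
    d=np.zeros(h.shape,np.uint8); P=[[.5289+.0185*np.cos(a),-.4579+.0185*np.sin(a),.027] for a in np.arange(0,6.28,.1)]
    cv2.fillConvexPoly(d,np.round(proj(S[n],P)*16).astype(np.int32),1,shift=4)
    ys,xs=np.nonzero(d); val=v[ys,xs]; g=np.median(val); wt=np.clip(g-25-val,0,None)*(s[ys,xs]<70)
    W=np.array([ray(S[n],(x,y),.0255)[:2] for x,y in zip(xs,ys)]); c=(W*wt[:,None]).sum(0)/wt.sum()
    C=((W-c)*wt[:,None]).T@(W-c); ev,V=np.linalg.eigh(C); a=V[:,1]*np.sign(V[1,1])
    print(n,"masks",[int(m.sum()) for m in M[n]],"slot c",c.round(4),"yaw",round(np.arctan2(-a[0],a[1]),3),(ev/wt.sum())**.5)
vis=np.hstack([cv2.resize(np.where((M[n][0]|M[n][1])[...,None],S[n]["frame"],S[n]["frame"]//4)[kp[n][1]-35:kp[n][1]+50,kp[n][0]-40:kp[n][0]+40],(380,400)) for n in S]); cv2.imwrite("pics/mask.png",vis)
p0=[.516,-.249]
for c_ in (("scene","top"),("scene",),("top",)):
    y=.3; r=minimize(cost,[*p0,y],args=(c_,),method="Nelder-Mead",options=dict(initial_simplex=np.array([[*p0,y],[p0[0]+.01,p0[1],y],[p0[0],p0[1]+.01,y],[*p0,y+.15]]),maxfev=120))
    print("stand",c_,r.x.round(4),round(r.fun,3))
E
python3 m3.py
```

```text
scene [250, 30125]
top [1, 40742]
scene masks [372, 1131] slot c [ 0.5303 -0.4585] yaw -0.04 [0.00200958 0.01042326]
top masks [157, 641] slot c [ 0.5294 -0.4591] yaw -0.004 [0.00239863 0.01126325]
stand ('scene', 'top') [ 0.5164 -0.2487  0.3463] 0.575
stand ('scene',) [ 0.5175 -0.2479  0.3007] 0.253
stand ('top',) [ 0.5165 -0.2491  0.3539] 0.299
```

View pics/mask.png

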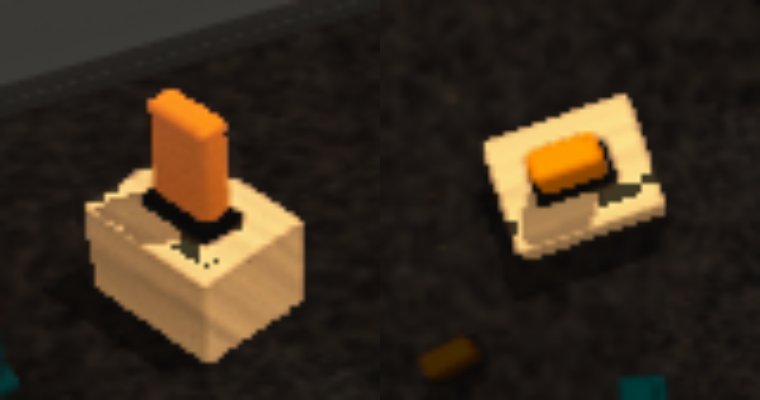

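The masks are clean, and the box fits agree to about 1 mm. The stand is at (0.5167, -0.2487) with yaw 0.33, and the lock is at (0.529, -0.458) with slot yaw near 0. I'll move above the key.

>>> servo_tool([
  [85,0.4971,0.3763,-0.08,0,0,0.52],
  [85,0.4971,0.3763,-0.08,0,0,0.52],
  [85,0.4971,0.3763,-0.08,0,0,0.52],
  [85,0.4971,0.3763,-0.08,0,0,0.52],
  [85,0.4971,0.3763,-0.08,0,0,0.52],
  [85,0.4971,0.3763,-0.08,0,0,0.52],
  [85,0.4971,0.3763,-0.08,0,0,0.52],
  [85,0.4971,0.3763,-0.08,0,0,0.52],
  [85,0.4971,0.3763,-0.08,0,0,0.52],
  [85,0.4971,0.3763,-0.08,0,0,0.52],
], force=60)

```text
t: 1.73
position: [0.4749, -0.2798, 0.1782]
eef_rot: [3.141, 0.0, 1.521]
ft_force: [0.5, -1.3, 0.1]
finger_gap: 0.0849
grasp_force: 0.0
```

>>> servo_tool([
  [85,0.04,0.03,0,0,0,0.1],
  [85,0.04,0.03,0,0,0,0.1],
  [85,0.04,0.03,0,0,0,0.1],
  [85,0.04,0.03,0,0,0,0.1],
  [85,0.04,0.03,0,0,0,0.1],
  [85,0.04,0.03,0,0,0,0.1],
])

```text
t: 2.23
position: [0.5032, -0.2591, 0.1783]
eef_rot: [-3.142, 0.0, 1.826]
ft_force: [-0.6, 0.6, 0.4]
finger_gap: 0.085
grasp_force: 0.0
```

>>> servo_tool([
  [85,0.018,0.0139,0,0,0,0.0236],
  [85,0.018,0.0139,-0.02,0,0,0.0236],
  [85,0.018,0.0139,-0.06,0,0,0.0236],
  [85,0.018,0.0139,-0.1,0,0,0.0236],
  [85,0.018,0.0139,-0.13,0,0,0.0236],
  [85,0.018,0.0139,-0.15,0,0,0.0236],
  [85,0.018,0.0139,-0.16,0,0,0.0236],
  [85,0.018,0.0139,-0.16,0,0,0.0236],
  [85,0.018,0.0139,-0.16,0,0,0.0236],
])

```text
t: 2.98
position: [0.517, -0.249, 0.0588]
eef_rot: [3.141, 0.0, 1.902]
ft_force: [-0.4, -0.4, 0.7]
finger_gap: 0.0847
grasp_force: 0.0
```

Positioned at the key. Now close with a moderate grip.

>>> servo_tool([
  [30,0,0,0,0,0,0],
  [20,0,0,0,0,0,0],
  [18,0,0,0,0,0,0],
  [10,0,0,0,0,0,0],
  [10,0,0,0,0,0,0],
  [10,0,0,0,0,0,0],
  [10,0,0,0,0,0,0],
  [10,0,0,0,0,0,0],
], force=60)

```text
t: 3.65
position: [0.5171, -0.2485, 0.0586]
eef_rot: [3.141, 0.0, 1.903]
ft_force: [-0.0, 1.5, 5.1]
finger_gap: 0.0155
grasp_force: 58.7
```

>>> servo_tool([
  [10,0,0,0.02,0,0,0],
  [10,0,0,0.05,0,0,0],
  [10,0,0,0.08,0,0,0],
  [10,0,0,0.09,0,0,0],
  [10,0.003,-0.04,0.09,0,0,-0.02],
  [10,0.006,-0.09,0.09,0,0,-0.05],
  [10,0.009,-0.14,0.09,0,0,-0.08],
  [10,0.012,-0.19,0.09,0,0,-0.106],
  [10,0.014,-0.24,0.09,0,0,-0.106],
  [10,0.016,-0.27,0.09,0,0,-0.106],
], force=80)

```text
t: 4.48
position: [0.5283, -0.4544, 0.1243]
eef_rot: [-3.141, 0.0, 1.568]
ft_force: [0.1, 1.0, -0.9]
finger_gap: 0.0151
grasp_force: 77.9
```

>>> servo_tool([
  [10,0,-0.01,0,0,0,0],
  [10,0,-0.01,0,0,0,0],
  [10,0,-0.01,0,0,0,0],
  [10,0,-0.01,0,0,0,0],
])

```text
t: 4.82
position: [0.529, -0.457, 0.1255]
eef_rot: [-3.141, -0.001, 1.571]
ft_force: [0.1, -0.0, -0.7]
finger_gap: 0.015
grasp_force: 78.0
```

>>> servo_tool([
  [10,0,-0.0013,-0.03,0,0,0],
  [10,0,-0.0013,-0.055,0,0,0],
  [10,0,-0.0013,-0.067,0,0,0],
  [10,0,-0.0013,-0.067,0,0,0],
  [10,0,-0.0013,-0.067,0,0,0],
])

```text
t: 5.23
position: [0.5292, -0.4585, 0.0759]
eef_rot: [-3.141, -0.0, 1.571]
ft_force: [-0.1, 0.1, -1.0]
finger_gap: 0.0147
grasp_force: 78.0
```

Run:
```python
from h import *
o=sensors.observe(); p=o["position"]; print(p,o["joints"].round(2) if hasattr(o["joints"],"round") else o["joints"])
out=[]
for n in("scene","top"):
    s=cams.snapshot(n); f=cv2.resize(s["frame"],None,fx=8,fy=8,interpolation=cv2.INTER_CUBIC)
    c=proj(s,[p[0],p[1],.035])[0]*8
    for q in proj(s,[[.529,-.438,.027],[.529,-.478,.027],[.529,p[1]-.015,p[2]-.0356],[.529,p[1]+.015,p[2]-.0356]])*8+3.5: cv2.circle(f,tuple(int(v) for v in q),2,(255,0,255),-1)
    x,y=int(c[0]),int(c[1]); out.append(f[y-280:y+220,x-200:x+200])
cv2.imwrite("pics/ins.png",np.hstack(out))
```

```text
[ 0.52921608 -0.45847496  0.07593625] [-0.83  0.58  0.14  1.13  0.    0.74]
```

View pics/ins.png

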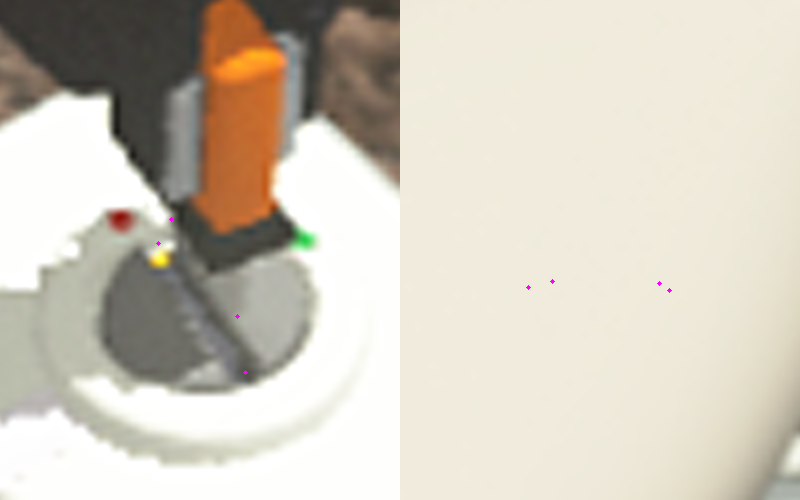

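The slot runs from (160,250) to (250,375) in the crop, and the blade is hard to tell apart from it. I'll overlay the predicted key wireframe to check.

```bash
cat > ov.py <<'E'
from h import *
import sys
o=sensors.observe(); p=o["position"]; yaw=o["eef_rot"][2]-np.pi/2
s=cams.snapshot("scene"); f=cv2.resize(s["frame"],None,fx=12,fy=12,interpolation=cv2.INTER_CUBIC); g=f.copy()
c,sn=np.cos(yaw),np.sin(yaw); z0=p[2]-.0356
def box(hx,hy,a,b,col):
    P=[[p[0]+c*i*hx-sn*j*hy,p[1]+sn*i*hx+c*j*hy,z0+z] for z in(a,b) for i,j in((-1,-1),(1,-1),(1,1),(-1,1))]
    q=np.int32(proj(s,P)*12+5.5)
    cv2.polylines(g,[q[:4],q[4:]],True,col,1)
    for k in range(4): cv2.line(g,tuple(map(int,q[k])),tuple(map(int,q[k+4])),col,1)
box(.0015,.015,0,.022,(255,0,255)); box(.011,.020,.022,.028,(0,255,255)); box(.008,.017,.028,.078,(255,255,0))
x,y=(int(v) for v in proj(s,[p[0],p[1],.045])[0]*12)
cv2.imwrite(sys.argv[1],np.hstack([q[y-340:y+260,x-200:x+200] for q in(f,g)]))
E
python3 ov.py pics/ov1.png
```

```text
(no output)
```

View pics/ov1.png

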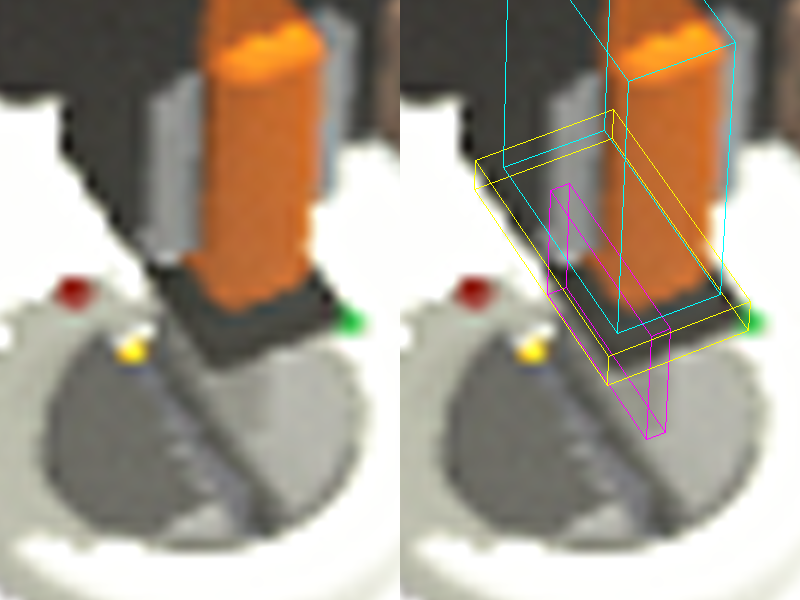

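The overlay agrees with the key to within about 1 to 2 mm, mostly the scene camera's bias. Blade and slot line up across the slot and run parallel. Next I'll lower gently.

>>> servo_tool([
  [10,0,0,-0.008,0,0,0],
  [10,0,0,-0.013,0,0,0],
  [10,0,0,-0.017,0,0,0],
  [10,0,0,-0.02,0,0,0],
  [10,0,0,-0.022,0,0,0],
  [10,0,0,-0.024,0,0,0],
  [10,0,0,-0.024,0,0,0],
])

```text
t: 5.97
position: [0.5289, -0.4594, 0.0571]
eef_rot: [-3.141, -0.0, 1.57]
ft_force: [-1.0, -0.2, -0.6]
finger_gap: 0.0151
grasp_force: 78.0
```

>>> servo_tool([
  [10,0,0,-0.0007,0,0,-0.02],
  [10,0,0,-0.0007,0,0,-0.05],
  [10,0,0,-0.0007,0,0,-0.08],
  [10,0,0,-0.0007,0,0,-0.11],
  [10,0,0,-0.0007,0,0,-0.14],
  [10,0,0,-0.0007,0,0,-0.17],
  [10,0,0,-0.0007,0,0,-0.2],
  [10,0,0,-0.0007,0,0,-0.23],
  [10,0,0,-0.0007,0,0,-0.26],
  [10,0,0,-0.0007,0,0,-0.29],
], force=100)

```text
t: 6.8
position: [0.5281, -0.4591, 0.0569]
eef_rot: [-3.14, 0.001, 0.654]
ft_force: [-3.9, 2.0, 0.6]
finger_gap: 0.0152
grasp_force: 98.9
```

```bash
python3 -c "
from h import *
o=sensors.observe(); print(o['ft_force'],o['ft_torque'],o['joints'])"
```

```text
[-3.87852909  1.98704578  0.55469883] [0.43339505 0.92293079 0.07052801] [-8.35030333e-01  5.96649663e-01  1.16848008e-01  1.09264080e+00
 -7.18526987e-04  1.65231905e+00]
```

>>> servo_tool([
  [10,-0.0013,0.0007,0,0,0,-0.02],
  [10,-0.0013,0.0007,0,0,0,-0.05],
  [10,-0.0013,0.0007,0,0,0,-0.08],
  [10,-0.0013,0.0007,0,0,0,-0.11],
  [10,-0.0013,0.0007,0,0,0,-0.14],
  [10,-0.0013,0.0007,0,0,0,-0.16],
  [10,-0.0013,0.0007,0,0,0,-0.17],
  [10,-0.0013,0.0007,0,0,0,-0.17],
])

```text
t: 7.47
position: [0.5276, -0.4584, 0.0569]
eef_rot: [-3.141, 0.001, 0.124]
ft_force: [-2.5, 2.5, -1.3]
finger_gap: 0.015
grasp_force: 98.8
```

```bash
python3 -c "
from h import *
o=sensors.observe(); print(o['ft_force'],o['ft_torque'],o['joints'])"
```

```text
[-2.46892325  2.46317291 -1.29518179] [0.53945197 0.5222747  0.00661008] [-8.35258748e-01  5.94969911e-01  1.13680613e-01  1.09076747e+00
  2.15798560e-05  2.18266047e+00]
```

>>> servo_tool([
  [10,-0.0005,0.0007,0,0,0,-0.008],
  [10,-0.0005,0.0007,0,0,0,-0.016],
  [10,-0.0005,0.0007,0,0,0,-0.016],
  [10,-0.0005,0.0007,0,0,0,-0.016],
])

```text
t: 7.8
position: [0.5275, -0.4583, 0.057]
eef_rot: [-3.141, 0.0, 0.076]
ft_force: [-0.6, 1.2, -1.3]
finger_gap: 0.0146
grasp_force: 98.6
```

```bash
python3 -c "
from h import *
o=sensors.observe(); print(o['ft_force'],o['ft_torque'])"; python3 ov.py pics/ov2.png
```

```text
[-0.55136061  1.15951836 -1.28945098] [0.30543299 0.34510721 0.002487  ]
```

View pics/ov2.png

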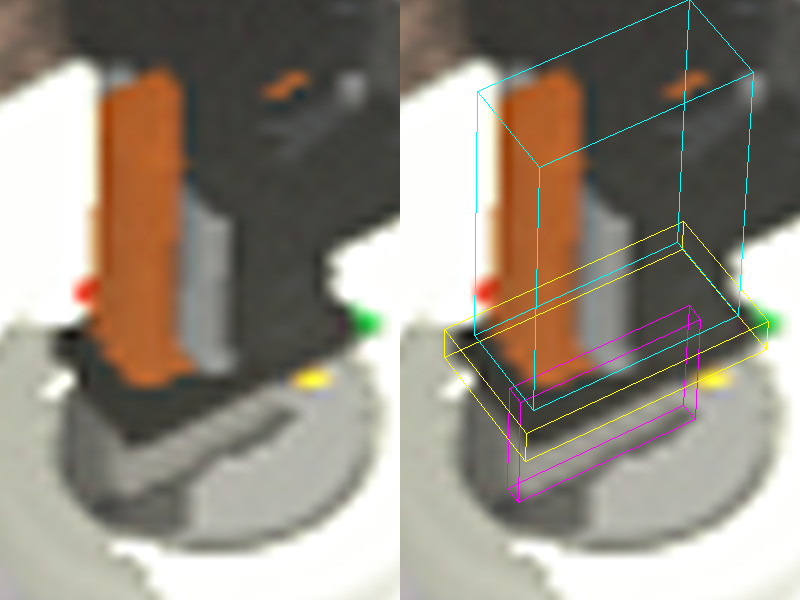

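The blade is in the slot, and the yellow dot at (312,380) is nearly at the green one at (365,322). I'll push on to the stop.

>>> servo_tool([
  [10,0,0,0,0,0,-0.01],
  [10,0,0,0,0,0,-0.02],
  [10,0,0,0,0,0,-0.03],
  [10,0,0,0,0,0,-0.03],
])

```text
t: 8.18
position: [0.5276, -0.4583, 0.0569]
eef_rot: [-3.141, 0.0, -0.02]
ft_force: [-1.5, 2.0, -0.4]
finger_gap: 0.0149
grasp_force: 98.7
```

```bash
python3 -c "
from h import *
o=sensors.observe(); print(o['ft_force'],o['ft_torque'])"
```

```text
[-1.45644407  1.98436858 -0.43320367] [0.26549801 0.30355793 0.3224713 ]
```

The torque is 0.32 N m, well above the 0.08 friction, so this is the stop. I'll ease back within the play, then lift out.

>>> servo_tool([
  [10,0,0,0,0,0,0.02],
  [10,0,0,0,0,0,0.045],
  [10,0,0,0.01,0,0,0.045],
  [10,0,0,0.025,0,0,0.045],
  [10,0,0,0.05,0,0,0.045],
  [10,0,0,0.09,0,0,0.045],
  [10,0,0.05,0.09,0,0,0.085],
  [10,0,0.1,0.09,0,0,0.12],
  [10,0,0.15,0.09,0,0,0.155],
  [10,0,0.15,0.09,0,0,0.195],
], force=80)

```text
t: 9.02
position: [0.5276, -0.3403, 0.1266]
eef_rot: [-3.141, -0.001, 0.599]
ft_force: [2.1, -0.9, 0.2]
finger_gap: 0.0145
grasp_force: 98.7
```

```bash
cat > chk.py <<'E'
from h import *
import sys
s=cams.snapshot("scene"); f=s["frame"]
hsv=cv2.cvtColor(f,cv2.COLOR_BGR2HSV).astype(int); h,S,v=np.moveaxis(hsv,2,0)
roi=np.zeros(h.shape,bool); roi[240:290,250:305]=1
for nm,m,z in (("red",((h<8)|(h>172))&(S>60),.028),("green",(h>40)&(h<80)&(S>60),.028),("yellow",(h>15)&(h<32)&(S>90),.0265)):
    m=m&roi
    if m.any(): w=S[m]; c=(np.array(np.nonzero(m))[::-1]*w).sum(1)/w.sum(); q=ray(s,c,z); print(nm,c.round(1),q.round(4),"dir",np.arctan2(*(q[:2]-[.5297,-.4581])[::-1]).round(3))
g=np.zeros(h.shape,bool); g[225:315,222:333]=1
n,l,st,ce=cv2.connectedComponentsWithStats((g&(v<75)&(S<90)).astype(np.uint8))
print("feet",[(ray(s,ce[i],.021)[:2].round(4).tolist(),int(st[i,4])) for i in range(1,n) if 20<st[i,4]<200])
x0,y0=[int(a) for a in sys.argv[2:4]]
cv2.imwrite(sys.argv[1],cv2.resize(f[y0:y0+110,x0:x0+146],(796,600),interpolation=cv2.INTER_CUBIC))
E
python3 chk.py pics/after.png 195 180
```

```text
red [267.2 253.7] [ 0.525  -0.4292  0.028 ] dir 1.733
green [289.8 256.3] [ 0.5577 -0.4522  0.028 ] dir 0.209
yellow [285.5 261.4] [ 0.546  -0.4579  0.0265] dir 0.013
feet [([0.6151, -0.3921], 35), ([0.6464, -0.4119], 107), ([0.4755, -0.3505], 80), ([0.5654, -0.3894], 44), ([0.4723, -0.4059], 63), ([0.586, -0.5103], 33), ([0.4927, -0.5259], 77)]
```

View pics/after.png

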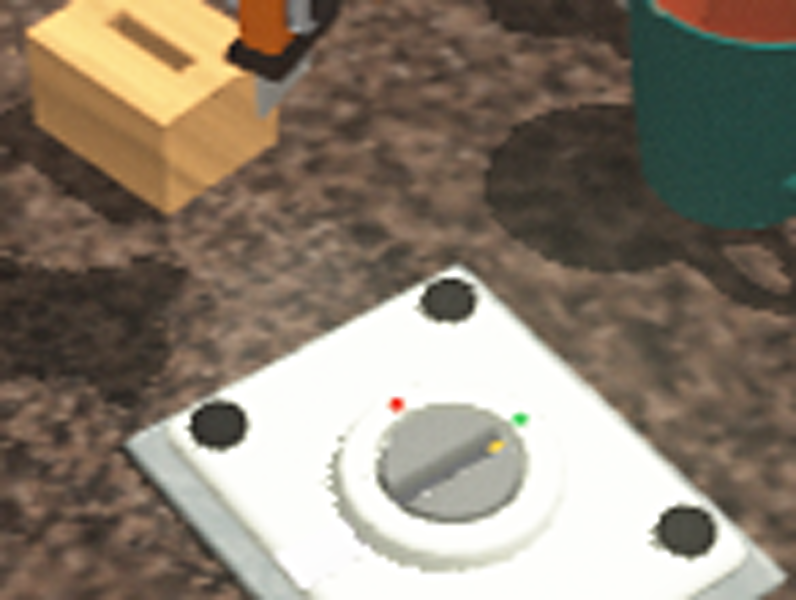

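The lock now points at about the green dot. The yellow dot sits deep in the slot, so I'll recompute with the proper depth to be sure it's fully closed.

Run:
```python
from h import *
import pickle
s0=pickle.load(open("scene.pkl","rb")); s1=cams.snapshot("scene"); t0=pickle.load(open("top.pkl","rb"))
C=np.array([.5297,-.4581])
for z in (.0265,.024,.021):
    for nm,s,uv,c in (("start",s0,(271.9,258.78),C),("start top",t0,(308.82,206.42),np.array([.5287,-.4578])),("now",s1,(285.5,261.4),C)):
        q=ray(s,uv,z)[:2]-c; print(z,nm,"r",np.hypot(*q).round(4),"dir",np.arctan2(q[1],q[0]).round(3))
for nm,s in (("start",s0),("now",s1)):
    hsv=cv2.cvtColor(s["frame"],cv2.COLOR_BGR2HSV).astype(int); d=np.zeros((384,512),np.uint8)
    P=[[C[0]+.0185*np.cos(a),C[1]+.0185*np.sin(a),.027] for a in np.arange(0,6.28,.1)]
    cv2.fillConvexPoly(d,np.round(proj(s,P)*16).astype(np.int32),1,shift=4)
    ys,xs=np.nonzero(d); v=hsv[ys,xs,2]; S=hsv[ys,xs,1]; g=np.median(v); wt=np.clip(g-15-v,0,None)*(S<70)
    W=np.array([ray(s,(x,y),.0255)[:2] for x,y in zip(xs,ys)]); c=(W*wt[:,None]).sum(0)/wt.sum()
    ev,V=np.linalg.eigh(((W-c)*wt[:,None]).T@(W-c)); print(nm,"slot line dir",np.arctan2(V[1,1],V[0,1]).round(3),(ev/wt.sum())**.5,c)
```

```text
0.0265 start r 0.0162 dir 1.702
0.0265 start top r 0.0203 dir 1.584
0.0265 now r 0.0163 dir 0.017
0.024 start r 0.0179 dir 1.631
0.024 start top r 0.02 dir 1.567
0.024 now r 0.0175 dir 0.12
0.021 start r 0.0202 dir 1.564
0.021 start top r 0.0197 dir 1.545
0.021 now r 0.0192 dir 0.225
start slot line dir 1.528 [0.00215827 0.01039816] [ 0.53028092 -0.45861412]
now slot line dir -2.951 [0.0021348  0.01043854] [ 0.52841757 -0.45783665]
```

The slot line is now at 0.191 rad and the scale's +x at 0.19, so the lock is fully closed. The scale moved 2 mm at most. Now the key goes back.

>>> servo_tool([
  [10,-0.002,0.02,0,0,0,0.038],
  [10,-0.004,0.04,0,0,0,0.076],
  [10,-0.006,0.06,0,0,0,0.114],
  [10,-0.008,0.08,0,0,0,0.152],
  [10,-0.01,0.1,0,0,0,0.19],
  [10,-0.012,0.12,0,0,0,0.228],
  [10,-0.014,0.1224,0,0,0,0.266],
  [10,-0.014,0.1224,0,0,0,0.304],
  [10,-0.014,0.1224,0,0,0,0.342],
  [10,-0.014,0.1224,0,0,0,0.38],
])

```text
t: 9.95
position: [0.5177, -0.2555, 0.1253]
eef_rot: [3.141, 0.001, 1.785]
ft_force: [0.4, -0.2, -1.2]
finger_gap: 0.015
grasp_force: 98.7
```

>>> servo_tool([
  [10,0,0,0,0,0,0.02],
  [10,0,0,0,0,0,0.02],
  [10,0,0,0,0,0,0.02],
  [10,0,0,0,0,0,0.02],
])

```text
t: 10.28
position: [0.5173, -0.2549, 0.1248]
eef_rot: [3.141, 0.001, 1.844]
ft_force: [-0.3, 0.3, -1.1]
finger_gap: 0.0148
grasp_force: 98.7
```

>>> servo_tool([
  [10,-0.0003,0.0085,0,0,0,0.019],
  [10,-0.0003,0.0085,-0.02,0,0,0.019],
  [10,-0.0003,0.0085,-0.04,0,0,0.019],
  [10,-0.0003,0.0085,-0.053,0,0,0.019],
  [10,-0.0003,0.0085,-0.053,0,0,0.019],
  [10,-0.0003,0.0085,-0.053,0,0,0.019],
])

```text
t: 10.78
position: [0.5167, -0.2478, 0.0846]
eef_rot: [-3.141, -0.001, 1.907]
ft_force: [0.4, 0.5, -0.8]
finger_gap: 0.0148
grasp_force: 98.7
```

```bash
python3 ov.py pics/ov3.png
```

```text
(no output)
```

View pics/ov3.png

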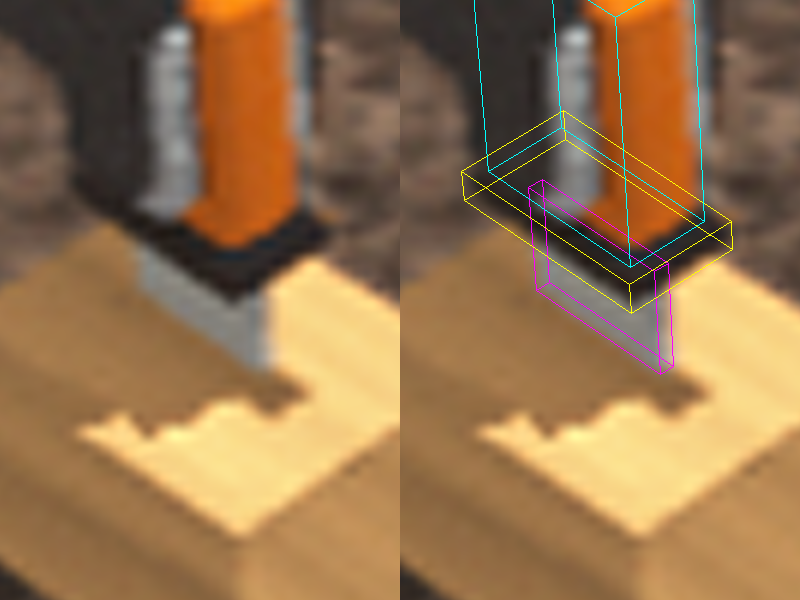

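The key matches the wireframe, with the blade tip right at the stand's top. I'll lower it in slowly.

>>> servo_tool([
  [10,0.0003,-0.0006,-0.004,0,0,0],
  [10,0.0003,-0.0006,-0.008,0,0,0],
  [10,0.0003,-0.0006,-0.012,0,0,0],
  [10,0.0003,-0.0006,-0.016,0,0,0],
  [10,0.0003,-0.0006,-0.016,0,0,0],
])

```text
t: 11.25
position: [0.5168, -0.248, 0.0721]
eef_rot: [-3.141, -0.001, 1.909]
ft_force: [-0.9, 0.2, -1.2]
finger_gap: 0.0147
grasp_force: 98.7
```

>>> servo_tool([
  [10,0,0,-0.006,0,0,0],
  [10,0,0,-0.011,0,0,0],
  [10,0,0,-0.015,0,0,0],
  [10,0,0,-0.0175,0,0,0],
  [10,0,0,-0.0175,0,0,0],
])

```text
t: 11.67
position: [0.5169, -0.248, 0.059]
eef_rot: [-3.141, -0.001, 1.909]
ft_force: [0.3, -0.4, -0.3]
finger_gap: 0.0147
grasp_force: 98.7
```

Just above home. I'll press down a touch, release and retreat upward.

>>> servo_tool([
  [10,0,0,-0.001,0,0,0],
  [10,0,0,-0.001,0,0,0],
  [18,0,0,-0.001,0,0,0],
  [22,0,0,-0.001,0,0,0],
  [30,0,0,-0.001,0,0,0],
  [60,0,0,0,0,0,0],
  [85,0,0,0,0,0,0],
  [85,0,0,0,0,0,0],
  [85,0,0,0,0,0,0],
])

```text
t: 12.42
position: [0.5171, -0.2482, 0.0596]
eef_rot: [3.142, -0.0, 1.909]
ft_force: [0.3, 1.1, 0.4]
finger_gap: 0.0769
grasp_force: 0.0
```

>>> servo_tool([
  [85,0,0,0.01,0,0,0],
  [85,0,0,0.04,0,0,0],
  [85,0,0,0.08,0,0,0],
  [85,0,0,0.12,0,0,0],
  [85,0,0,0.16,0,0,0],
  [85,-0.04,0,0.16,0,0,0],
  [85,-0.09,0,0.16,0,0,0],
  [85,-0.14,0,0.16,0,0,0],
  [85,-0.14,0,0.16,0,0,0],
  [85,-0.14,0,0.16,0,0,0],
])

```text
t: 13.25
position: [0.4108, -0.2482, 0.1808]
eef_rot: [3.141, 0.001, 1.907]
ft_force: [0.7, -0.1, 1.0]
finger_gap: 0.0856
grasp_force: 0.0
```

```bash
python3 chk.py pics/final.png 190 150
```

```text
red [267.2 253.7] [ 0.525  -0.4292  0.028 ] dir 1.732
green [289.8 256.3] [ 0.5577 -0.4522  0.028 ] dir 0.209
yellow [285.5 261.4] [ 0.546  -0.4579  0.0265] dir 0.013
feet [([0.6382, -0.4068], 155), ([0.5654, -0.3896], 47), ([0.4723, -0.4059], 63), ([0.5862, -0.5101], 43), ([0.4926, -0.526], 78)]
```

View pics/final.png

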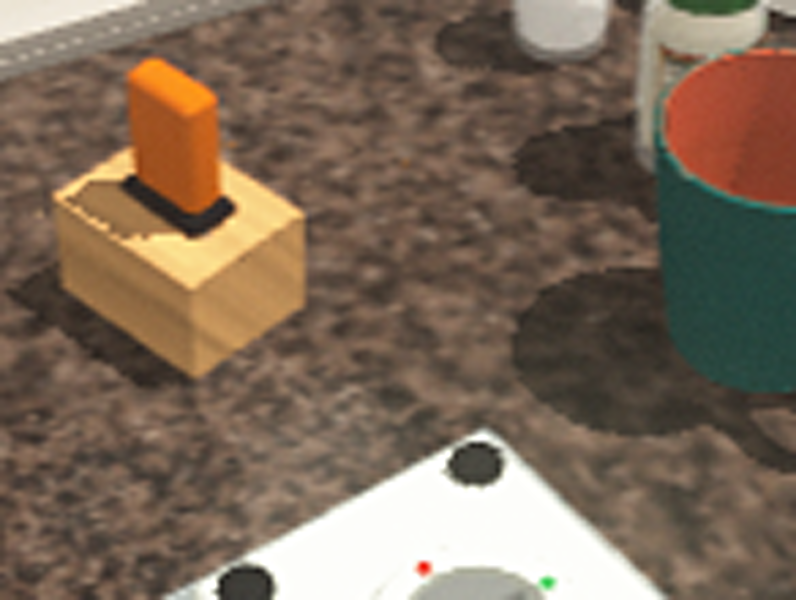

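The key stands upright with its collar resting on the stand at about (180,205) px. The scale, mug and jar are undisturbed and the gripper is clear, so I'm handing in.

```bash
python3 -c "
from bench import bot
print(bot.close_job())"
```

```text
the job is handed in; nothing more can be done
None
```

I turned the lock clockwise to its stop, so it is fully closed, put the key back fully down in its stand and let go; the scale moved about 2 mm at most, nothing else was disturbed, and the job was handed in at about 13 s.

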